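Stand the orange density float in its well, weighted end down

ROBOT

A 6-joint arm with a two-finger parallel gripper is mounted at the origin on a cart in front of the work surface, level with it; the furniture and walls round the work are solid. World frame = base frame: x ahead of the robot, y to its left, z up, the work surface at z = 0. Lengths are in mm, angles in rad, forces in N, time in s.
With the tool pointing down it reaches from about 325 to 750 mm from the base axis. Payload 7.6 kg.
Tool frame: the origin (TCP) lies where the fingers leave the gripper's body, on its centre line; the fingertips stand 73 mm ahead of it and the grasp point (between the pads) lies 54 mm ahead of it (env.nose_length is the distance from the TCP to the fingertips, in mm); z points along the fingers, y is the direction in which the jaws open and shut (so a half turn about z gives the same grasp; the last joint's range is limited). The gripper opens to 85 mm and grips with 20 to 120 N. Pads are 22 mm wide; open, the fingers measure 114 mm over their backs; the gripper's body (76 mm by 85 mm) begins 54 mm behind the grasp point. The pads swing forward as they close: fully open they stand 13 mm farther back than shut.
Start: joints at [1.168, 0.052, 1.401, -0, 1.689, -0.07], TCP at [171.494, 496.214, 303.923] pointing down, gripper open.
Joint ranges: [-2.9, 2.9], [-0.91, 2.17], [0.12, 2.37], [-1.06, 4.2], [0.26, 2.73], [-2.93, 2.93]. Speed limits (rad/s): [2.57, 2.57, 3.01, 3.14, 3.14, 3.14].

INTERFACE

Orientations are given as a unit quaternion [w, x, y, z].
In Python, from plant import env gives the robot as it stands. The module is installed in compiled form; this text tells all that it offers.
- The arm moves only by the shell command python3 -m inch 'ROWS'. ROWS is text: rows parted by semicolons, each of 5 numbers parted by spaces: the shift along the world's x, y, z in cm, then the turn about the world's z in rad, then the closure, from 0 (fully open) to 1 (shut). A call has 1 to 12 rows; each row shifts and turns the commanded pose from where the row before left it; what a row does not reach is not made up. A row lasts 1/8 s, in which the tool goes at most 62.5 mm and 10.7 degrees, less where a joint would pass 70% of its speed; a pose out of reach is approached as far as the arm can. A call with a gripper value outside its range is refused whole. The fingers move at their own pace and stop on an object; the grip force is fixed at half the most. Time passes only in rows, so rows that do not move let the fingers close. It gives the time, the measured TCP pose, the force and the opening at its end, in the units of the state.
- env.read_state(): the state, without advancing time (a new reading comes with each control period).
- env.grab_frame(name): name is "scene" or "top"; returns the picture (384x512x3 uint8, blue, green, red); there is no depth.
- env.calibration(name): a dict with "fx", "fy", "cx", "cy" (pixels), "T" (4x4, takes a point from camera to world coordinates). Camera axes: x right, y up, looking along -z (the intrinsics and any distortion apply to the point x, -y, -z); pixel columns grow to the right and rows downward; lengths in mm; the calibration is good to about 2 mm. A picture is of the moment at which its call begins. calibration takes no time and is no camera call.
- env.hand_in(): hands the job in, once; it reports no verdict.
Trained networks look in the newest picture that a camera, given by its name, has taken for a name from the list of things; names that differ only in an ending like _2 or _b are one class to them, and where a whole thing is asked for, a point or a joint stands for the part that bears it (a point fixed in the world has none). Each returns a list of dicts, best first, with "score" (0 to 1); they miss things now and then, are a little off and sometimes report something else, mostly with a low value. They report only what shows in the picture. A call takes as long as a camera call. They do not tell look-alikes from the thing itself.
- env.silhouettes(camera, thing): "pixels" (384x512 bool, what is visible of it) and "location" ([column, row] in pixels, amid what is visible of it).
The state is a dict: "time": time; "joint_pos": joint angles; "dq": joint speeds; "tau": joint torques, N m; "tool_pos": TCP position; "tool_rot": TCP orientation; "wrist_force": force on the tool from outside, world axes, zero at the start; "wrist_torque": the same for the moment, N m; "width": finger opening in mm.
Only numpy, scipy, OpenCV 4.12 (cv2) and the standard library are available. Lean on these libraries where they do the work, as an engineer would, in place of code of your own. Each camera call takes 0.05 s, during which the arm holds its last target. There are 200 camera calls.

TASK

Put the orange density float away in the wooden stand. Take it by the two black buttons at its middle and lift it clear so that it balances in the grip and its weighted end, which cannot be seen from outside, swings down; then stand it upright on that end in the round well and let go. Leave the blue float where it lies.

Things in the scene. Friction and masses are not known exactly. Their poses are not given: they have to be found in the camera images.
- orange_float_mid (a point): centre of the orange float: sealed tube 80 mm long, 20 mm thick, a white 26 mm square foot (10 mm thick) at each end; both ends look alike, one hides ballast; about 0.2 kg. Starts lying, centre 13 mm above the bench. Axes: y along the axle, button to button (level; close the fingers along it); x along the tube, away from the weighted end (up, once it hangs).
- orange_float: the orange float's crosswise axle through its middle (same centre, y along the axle), with a black grip button on each side: 18 mm diameter, 6 mm thick, 40 mm over both outer faces. The tube turns freely on it: held by the buttons and lifted 60 mm or more, it swings within a second to hang upright, weighted end down, 40 mm below and 40 mm above the axle.
- blue_float_mid (a point): centre of the blue float, the same in every way but colour, also lying on the bench, to be left alone; axes as for the orange one.
- well_floor (a point): centre of the well's floor in the stand: a fixed dark wooden block 100 x 100 mm, 26 mm high, with one round well, 60 mm diameter and 18 mm deep, in the middle of its top. This point is 18 mm below the block's top, 8 mm above the bench; z up, x and y along the block's sides. A float standing in the well has its centre 40 mm above this point.
There are look-alikes about, which are no part of the job. What is shaped like the orange_float but pink or turquoise is not meant. There is more than one size of the part that bears well_floor; the job needs the larger.

How it is judged (in metres and radians):
On the way:
1. the orange float is lifted clear of the bench and hangs with its weighted end down (height (world z) of orange_float_mid above 0.055 m and angle between orange_float_mid's own x axis and vertical below 0.35 rad), for 0.2 s.
At the end, for the whole second after the job is handed in: The orange float stands at rest on its weighted end on the floor of the well, upright within 10 degrees, its centre within 22 mm of the well's axis and 34 to 46 mm above the well's floor; the blue float is within 25 mm of where it lay (horizontal distance between orange_float_mid and well_floor below 0.022 m and z of orange_float_mid in the frame of well_floor between 0.034 and 0.046 m and angle between orange_float_mid's own x axis and vertical below 0.175 rad and linear speed of orange_float below 0.02 m/s and distance of blue_float_mid from where it was at the start of the episode below 0.025 m); the robot touches nothing.
It fails at once if the blue float is moved by 25 mm or more (distance of blue_float_mid from where it was at the start of the episode above 0.025 m).
It also fails if it takes over 38 s, if anything falls off the work surface, if the arm or the gripper's body presses on something with over 40 N, if the wrist force passes 120 N, or if a joint passes its speed limit or range.

## Working session

There is one attempt and no reset: what is moved stays moved. The work goes in short steps, Python scripts to look and compute and a shell command to move; the robot and the scene stay as the last step left them, time stands still between calls to the robot, and variables do not carry over. Pictures are saved under pics/ and viewed, about 8 in all and at most 12, crops included, and the job is handed in when it is done.

```bash
mkdir -p pics; cat > h.py <<'E'
import numpy as np, cv2
from plant import env
def ray(cam,px):
    c=env.calibration(cam); T=np.array(c["T"])
    K=np.array([[c["fx"],0,c["cx"]],[0,c["fy"],c["cy"]],[0,0,1.]])
    d=np.array(c.get("dist",c.get("distortion",np.zeros(5))),float)
    u=cv2.undistortPoints(np.array([[px]],float),K,d)[0,0]
    return T[:3,3], T[:3,:3]@np.array([u[0],-u[1],-1])
def at(cam,px,z):
    o,v=ray(cam,px); return o+v*(z-o[2])/v[2]
E
python3 - <<'E'
from h import *
for c in("scene","top"):
    cv2.imwrite(f"pics/{c}0.png",env.grab_frame(c)); k=env.calibration(c); print({a:b for a,b in k.items()})
    for n,z in(("orange_float_mid",13),("orange_float",13),("blue_float_mid",13),("well_floor",26)):
        for r in env.silhouettes(c,n): 
            p=r["location"]; print(c,n,round(r["score"],2),np.round(p),r["pixels"].sum(),at(c,p,z).round())
print(env.read_state())
E
```

```text
{'fx': 468.3834738088825, 'fy': 468.3834738088825, 'cx': 253.07075563295064, 'cy': 182.2547665295647, 'T': array([[ 8.13279323e-01,  3.96926134e-01, -4.25471958e-01,
         6.61263545e+01],
       [-5.81755654e-01,  5.69381956e-01, -5.80830911e-01,
        -6.36670649e+02],
       [ 1.17090878e-02,  7.19898487e-01,  6.93980594e-01,
         7.75661364e+02],
       [ 0.00000000e+00,  0.00000000e+00,  0.00000000e+00,
         1.00000000e+00]])}
scene orange_float_mid 0.98 [220. 260.] 472 [ 349. -143.   13.]
scene orange_float_mid 0.9 [338. 270.] 514 [ 527. -297.   13.]
scene orange_float_mid 0.79 [286. 249.] 509 [ 474. -197.   13.]
scene orange_float_mid 0.22 [206. 140.] 1312 [527. 200.  13.]
scene orange_float 0.81 [290. 247.] 506 [ 484. -197.   13.]
scene orange_float 0.76 [345. 269.] 634 [ 540. -302.   13.]
scene orange_float 0.66 [218. 255.] 654 [ 352. -131.   13.]
scene blue_float_mid 0.76 [245. 191.] 334 [501. -11.  13.]
scene well_floor 0.75 [207. 138.] 1186 [522. 190.  26.]
scene well_floor 0.67 [237. 110.] 487 [655. 247.  26.]
{'fx': 469.621978284308, 'fy': 469.621978284308,
[... 899 characters left out ...]
] 1184 [515. 211.  26.]
{'time': 0.5, 'joint_pos': array([ 1.16774474e+00,  5.22254143e-02,  1.40077989e+00,  1.54437580e-05,
        1.68857910e+00, -7.03121632e-02]), 'dq': array([ 0.0014279 ,  0.00113807, -0.00038868,  0.00254106,  0.00062065,
       -0.00076258]), 'tau': array([-6.16319649e-04, -3.81208277e+01, -3.60049832e+01, -1.35858495e-04,
        5.93588975e-04,  3.69473003e-05]), 'tool_pos': array([171.46375284, 496.21050631, 303.86965888]), 'tool_rot': array([-6.48799253e-06,  1.65602389e-01,  9.86192602e-01,  5.80548000e-06]), 'wrist_force': array([-0.59630726,  0.33327507,  0.67909766]), 'wrist_torque': array([ 0.00251827,  0.01448008, -0.00486305]), 'width': 85.24457024314263}
```

View pics/scene0.png

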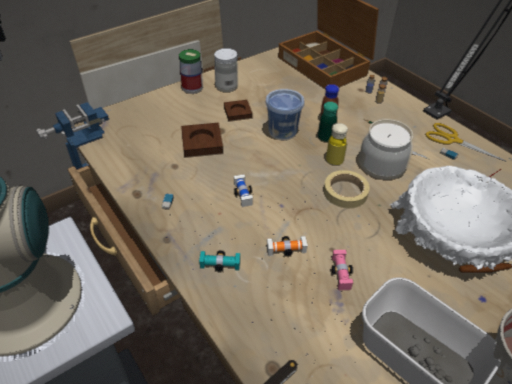

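View pics/top0.png

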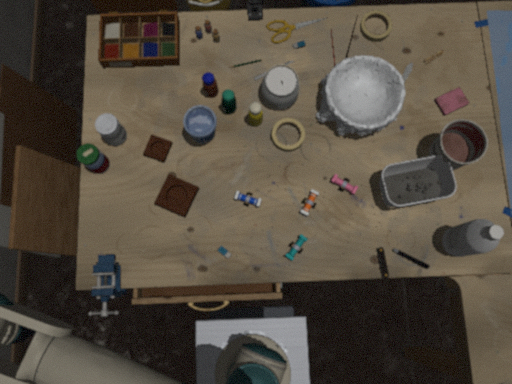

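Top-view candidates: orange float (309,203), pink (344,184), turquoise (296,247) and blue (247,199); the first is the target. Stands: larger (176,195), smaller (156,148); the larger is the one needed. Next I'll check these in a close crop and measure.

```bash
python3 - <<'E'
from h import *
S={}
for c,box,st in(("scene",(255,220,70,50),(170,110,60,60)),("top",(280,178,60,50),(145,165,65,60))):
    im=cv2.imread(f"pics/{c}0.png"); x,y,w,h=box
    S[c]=cv2.resize(im[y:y+h,x:x+w],(400,300),interpolation=cv2.INTER_CUBIC)
    x2,y2,w2,h2=st
    s2=cv2.resize(im[y2:y2+h2,x2:x2+w2],(400,300),interpolation=cv2.INTER_CUBIC)
    S[c]=np.hstack([S[c],s2])
    hsv=cv2.cvtColor(im,cv2.COLOR_BGR2HSV)
    def rep(n,m,z):
        yy,xx=np.nonzero(m); P=np.array([at(c,(a,b),z)[:2] for a,b in zip(xx,yy)])
        r=cv2.minAreaRect(P.astype(np.float32)); C=np.cov(P.T); w_,v=np.linalg.eigh(C); 
        print(c,n,len(xx),"pix",xx.mean().round(1),yy.mean().round(1),"mean",P.mean(0).round(1),"rect",np.round(r[0],1),np.round(r[1],1),"axis deg",np.degrees(np.arctan2(v[1,1],v[0,1])).round(1),"rectang",round(r[2],1))
    m=np.zeros(im.shape[:2],bool); m[y:y+h,x:x+w]=True
    O=m&(hsv[...,0]>4)&(hsv[...,0]<14)&(hsv[...,1]>150)&(hsv[...,2]>120); rep("orange",O,18)
    W=m&(hsv[...,1]<55)&(hsv[...,2]>120); rep("white",W,18)
    B=m&(hsv[...,2]<50); rep("black",B,13)
    for n,z in(("orange_float_mid",13),("orange_float",13),("blue_float_mid",13),("well_floor",26)):
        for r in env.silhouettes(c,n) if 0 else []: pass
    env.grab_frame(c)
    for r in env.silhouettes(c,"well_floor"): rep("well",r["pixels"],26)
    for r in env.silhouettes(c,"orange_float_mid"): rep("of",r["pixels"],13)
    for r in env.silhouettes(c,"blue_float_mid"): rep("blue",r["pixels"],13)
cv2.imwrite("pics/crop.png",np.vstack([S["scene"],S["top"]]))
E
```

```text
scene orange 119 pix 287.1 245.2 mean [ 479.8 -193.3] rect [ 480.9 -192.9] [22.4 58.5] axis deg 151.4 rectang 61.1
scene white 406 pix 280.7 243.5 mean [ 472.5 -182.1] rect [ 465.5 -187.7] [119.2  86.9] axis deg -169.1 rectang 3.6
scene black 50 pix 287.0 249.7 mean [ 475.1 -199.5] rect [ 480.7 -191.3] [47.1 15.2] axis deg 60.0 rectang 58.3
scene well 497 pix 238.2 110.0 mean [658.7 246.6] rect [659.6 247.1] [91.5 72.3] axis deg 63.4 rectang 67.8
scene of 381 pix 287.9 245.1 mean [ 484.  -191.3] rect [ 482.5 -192.4] [41.2 83.4] axis deg 150.9 rectang 63.5
scene of 512 pix 220.1 260.4 mean [ 348.8 -143.5] rect [ 348.3 -143.2] [42.  82.5] axis deg 140.1 rectang 50.9
top orange 41 pix 309.8 201.8 mean [ 481.5 -188.9] rect [ 481.3 -189.1] [14.7 38.7] axis deg 150.0 rectang 60.5
top white 87 pix 308.0 199.6 mean [ 488.7 -184.2] rect [ 489.4 -184. ] [123.2  81.1] axis deg 155.2 rectang 25.8
top black 13 pix 312.4 200.9 mean [ 485.  -197.8] rect [ 490.3 -227.2] [ 29.9 121.2] axis deg 108.4 rectang 16.4
top well 530 pix 157.3 148.0 mean [666.4 268.2] rect [666.4 268.2] [72.4 72.1] axis deg 84.9 rectang 67.9
top well 1148 pix 176.6 195.1 mean [516.4 209.7] rect [515.6 208.9] [106.8 102.6] axis deg 80.4 rectang 63.8
top of 185 pix 295.4 247.8 mean [ 345.8 -138.4] rect [ 347.5 -138.7] [22.7 79.3] axis deg 140.5 rectang 53.2
top of 154 pix 343.8 184.3 mean [ 532.7 -296.5] rect [ 532.1 -295.8] [75.9 22.7] axis deg 55.4 rectang 56.3
top of 219 pix 309.2 201.7 mean [ 483.1 -187.8] rect [ 481.8 -186.9] [26.9 84.5] axis deg 151.7 rectang 60.2
top blue 214 pix 248.2 199.0 mean [498.6  -4.4] rect [498.1  -2.5] [82.4 30.1] axis deg 68.7 rectang 69.7
```

View pics/crop.png

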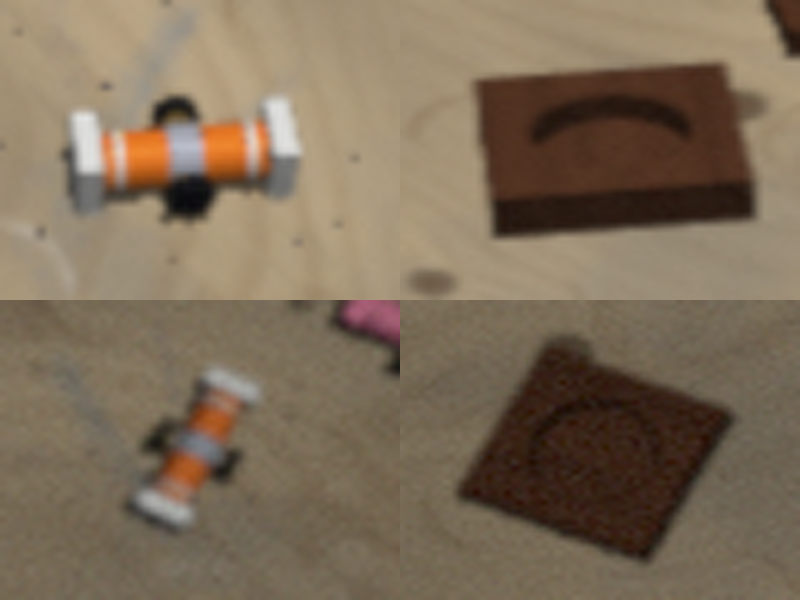

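Top left of the crop shows the orange float with its buttons; the scene centre is about (287.5,245.5), the top centre about (309.5,202.3). The tube lies at 151°, so the axle is at 61°. The larger stand is clearly seen at top (177,195). Tool jaw yaw is now 70.9°, so it turns −0.17 rad. Moving over it now.

```bash
python3 -m inch '2.2 -4.9 0 0 0;2.2 -4.9 0 0 0;2.2 -4.9 0 0 0;2.2 -4.9 0 0 0;2.2 -4.9 0 0 0;2.2 -4.9 0 0 0;2.2 -4.9 0 0 0;2.2 -4.9 0 0 0;2.2 -4.9 0 0 0;2.2 -4.9 0 -0.08 0;2.2 -4.9 0 -0.09 0;2.2 -4.9 0 0 0'
python3 - <<'E'
from h import *
print(env.nose_length)
def dg(P):
    a,b,c,d=[np.append(p,1.) for p in P]; x=np.cross(np.cross(a,c),np.cross(b,d)); return x[:2]/x[2]
s=[(475,80),(722,65),(752,183),(493,200)]
s=[(170+(x-400)*60/400,110+y*60/300) for x,y in [(475,80),(722,65),(752,183),(493,200)]]
t=[(145+(x-400)*65/400,165+(y-300)*60/300) for x,y in [(460,493),(560,340),(733,412),(648,560)]]
for c,P in(("scene",s),("top",t)):
    Q=np.array([at(c,p,26)[:2] for p in P]); print(c,at(c,dg(P),26).round(1),[round(float(np.linalg.norm(Q[i]-Q[i-1]))) for i in range(4)])
E
```

```text
time: 2.4
tool_pos: [435.9, -93.6, 304.2]
tool_rot: [0.0, 0.249, 0.968, 0.0]
wrist_force: [1.2, 0.1, 0.8]
width: 85.5
72.6
scene [516.7 204.8  26. ] [99, 98, 99, 97]
top [516.3 204.9  26. ] [101, 105, 97, 98]
```

Both cameras give the well at (516.5, 205), with the sides measuring 97–105 mm. I'll finish the approach and look before descending.

```bash
python3 -m inch '2.2 -4.9 0 0 0;2.2 -4.6 0 0 0;0 0 -5 0 0;0 0 -5 0 0;0 0 -5 0 0;0 0 0 0 0.3;0 0 0 0 0.3'
python3 - <<'E'
from h import *
S=[]
for c,(x,y,w,h) in(("scene",(235,185,96,72)),("top",(270,165,80,60))):
    im=env.grab_frame(c); S.append(cv2.resize(im[y:y+h,x:x+w],(400,300),interpolation=cv2.INTER_CUBIC))
cv2.imwrite("pics/a.png",np.hstack(S)); s=env.read_state(); print(s["tool_pos"],s["tool_rot"],s["width"])
E
```

```text
time: 3.28
tool_pos: [480.4, -187.2, 156.3]
tool_rot: [0.002, 0.249, 0.969, -0.0]
wrist_force: [0.2, 0.6, -0.0]
width: 59.5
[ 480.69872291 -187.31047427  156.93286759] [ 2.43876991e-03  2.48698518e-01  9.68577777e-01 -4.34732826e-04] 59.59099026300534
```

View pics/a.png

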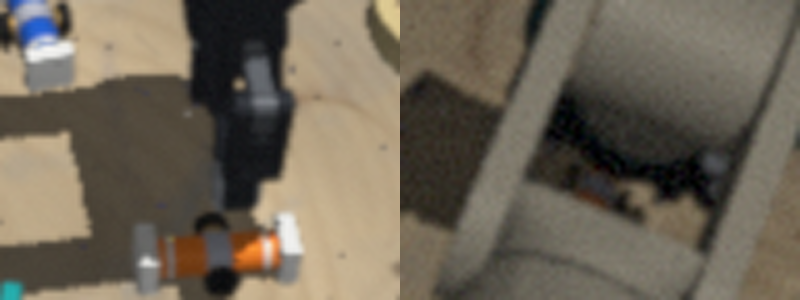

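The scene crop (left) shows the fingers about over the float, which lies undisturbed at about (288,245). The top view is mostly hidden by the arm. I'll descend to TCP z≈73, where even shut fingertips would not reach the bench.

```bash
python3 -m inch '0 -0.1 -3.0 0 0.3;0 -0.1 -2.5 0 0.3;0 0 -1.5 0 0.3;0 0 -1 0 0.3;0 0 0 0 0.3;0 0 0 0 0.3'
python3 - <<'E'
from h import *
im=env.grab_frame("scene"); cv2.imwrite("pics/b.png",cv2.resize(im[185:275,225:345],(600,450),interpolation=cv2.INTER_CUBIC)); s=env.read_state(); print(s["tool_pos"],s["wrist_force"],s["width"])
E
```

```text
time: 4.12
tool_pos: [480.0, -189.0, 74.9]
tool_rot: [0.001, 0.249, 0.969, -0.0]
wrist_force: [0.2, -0.0, -0.9]
width: 59.9
[ 479.99177504 -189.01090232   74.91999364] [ 0.40273305 -0.29971497  0.17869612] 59.801799346497845
```

View pics/b.png

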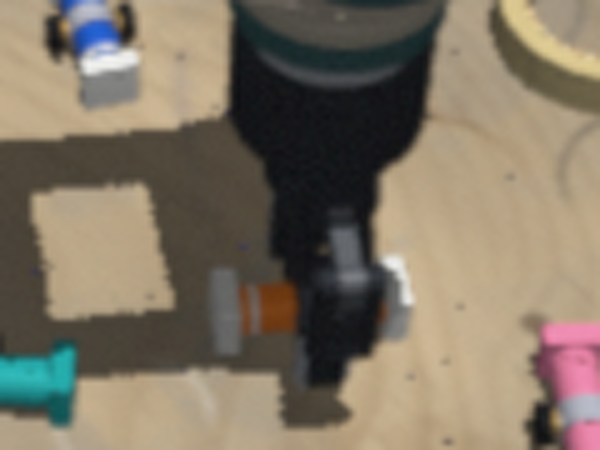

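The near finger straddles the tube's middle: the tip is at about column 325 in the crop against 320 expected. Lowering 2 mm and closing.

```bash
python3 -m inch '0 0 -0.2 0 0.4;0 0 0 0 0.6;0 0 0 0 1;0 0 0 0 1;0 0 0 0 1;0 0 0 0 1'
```

```text
time: 4.92
tool_pos: [479.7, -188.9, 72.3]
tool_rot: [0.0, 0.249, 0.969, -0.0]
wrist_force: [-0.9, 0.9, 4.8]
width: 38.3
```

```bash
python3 -m inch '0 0 1 0 1;0 0 2 0 1;0 0 3 0 1;0 0 3 0 1;0 0 3 0 1;0 0 3 0 1;0 0 0 0 1;0 0 0 0 1;0 0 0 0 1;0 0 0 0 1;0 0 0 0 1;0 0 0 0 1'
python3 - <<'E'
from h import *
im=env.grab_frame("scene"); cv2.imwrite("pics/c.png",cv2.resize(im[125:275,205:365],(640,600),interpolation=cv2.INTER_CUBIC)); s=env.read_state(); print(s["tool_pos"],s["wrist_force"],s["width"])
E
```

```text
time: 6.42
tool_pos: [479.5, -188.8, 221.8]
tool_rot: [-0.0, 0.249, 0.969, 0.0]
wrist_force: [-0.0, -0.0, -1.5]
width: 39.2
[ 479.49849962 -188.77616535  221.84879829] [-0.73848939 -0.66817346 -1.38187196] 38.512356016316375
```

View pics/c.png

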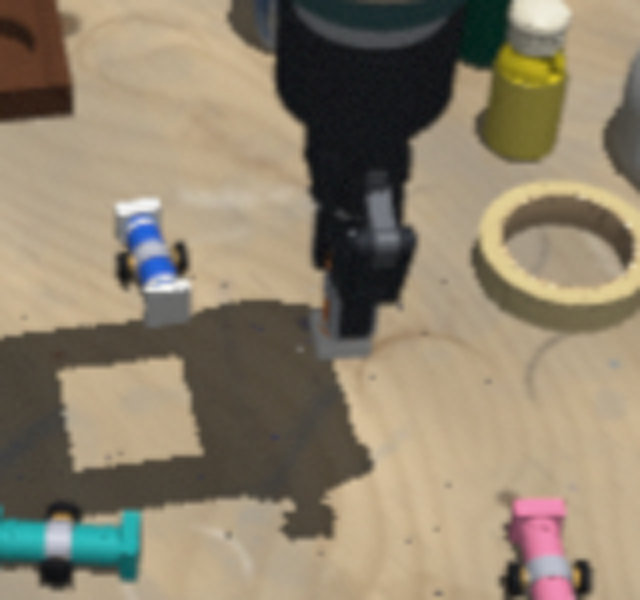

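The float hangs upright under the fingers, foot at crop (340,335), and the blue float is untouched. Carrying it to the well.

```bash
python3 -m inch '0 2 0 0 1;0.4 3.5 0 0 1;0.4 4 0 0 1;0.4 4 0 0 1;0.4 4 0 0 1;0.4 4 0 0 1;0.4 4 0 0 1;0.4 4 0 0 1;0.4 4 0 0 1;0.5 3.5 0 0 1;0 1.5 0 0 1;0 0.9 0 0 1'
python3 -m inch '0 0 0 0 1;0 0 0 0 1;0 0 -3 0 1;0 0 -2 0 1;0 0 -1 0 1;0 0 0 0 1;0 0 0 0 1;0 0 0 0 1;0 0 0 0 1;0 0 0 0 1;0 0 0 0 1;0 0 0 0 1'
python3 - <<'E'
from h import *
S=[]
for c,(x,y,w,h) in(("scene",(165,80,80,90)),("top",(140,150,80,90))):
    im=env.grab_frame(c); S.append(cv2.resize(im[y:y+h,x:x+w],(400,450),interpolation=cv2.INTER_CUBIC))
cv2.imwrite("pics/d.png",np.hstack(S)); s=env.read_state(); print(s["tool_pos"],s["wrist_force"],s["width"])
# expected pixels of foot-bottom centre for current pose, scene
c=env.calibration("scene"); T=np.array(c["T"])
def px(p):
    q=np.linalg.inv(T)@np.append(p,1); return c["cx"]+c["fx"]*q[0]/-q[2], c["cy"]-c["fy"]*q[1]/-q[2]
x,y,z=s["tool_pos"]
print("axle",px([x,y,z-59]),"bottom",px([x,y,z-99]),"well rim",px([516.5,205,26]))
E
```

```text
time: 7.98
tool_pos: [516.0, 206.0, 221.8]
tool_rot: [-0.0, 0.248, 0.969, -0.0]
wrist_force: [-0.2, -0.2, -1.0]
width: 38.6
time: 9.48
tool_pos: [516.5, 205.2, 161.9]
tool_rot: [0.0, 0.249, 0.969, 0.0]
wrist_force: [0.5, 0.0, -1.4]
width: 38.6
[516.50334593 205.2276326  161.92475034] [-0.36125593  0.37306385 -1.63967543] 38.70080210213302
axle (np.float64(199.44640851534638), np.float64(111.30227794295638)) bottom (np.float64(200.52634718402945), np.float64(124.45449679880531)) well rim (np.float64(201.52379487215876), np.float64(136.10176589158596))
```

View pics/d.png

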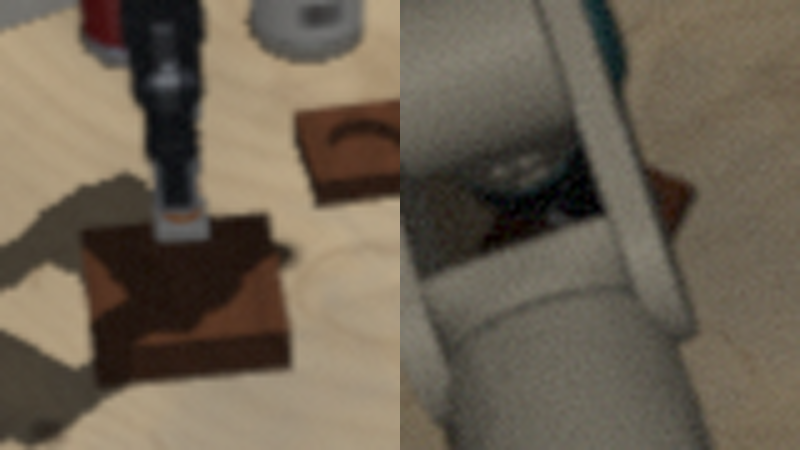

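The float hangs upright over the well: foot at about scene (201.4,124), expected (200.5,123.5). The block's centre at (201.8,136.4) matches the predicted (201.5,136.1). Lowering.

```bash
python3 -m inch '0 0 -1.5 0 1;0 0 -1.5 0 1;0 0 -1 0 1;0 0 -0.5 0 1;0 0 -0.4 0 1;0 0 -0.3 0 1;0 0 0 0 1;0 0 0 0 1'
python3 -m inch '0 0 -0.15 0 1;0 0 0 0 1;0 0 0 0 1'
```

```text
time: 10.58
tool_pos: [516.6, 205.3, 110.2]
tool_rot: [0.0, 0.249, 0.969, 0.0]
wrist_force: [0.1, 0.1, -1.3]
width: 38.8
time: 10.95
tool_pos: [516.5, 205.2, 108.4]
tool_rot: [-0.0, 0.249, 0.969, 0.0]
wrist_force: [0.7, -0.0, -1.8]
width: 38.7
```

```bash
python3 -m inch '0 0 -0.1 0 1;0 0 0 0 1;0 0 0 0 1'
python3 -m inch '0 0 -0.1 0 1;0 0 0 0 1;0 0 0 0 1'
```

```text
time: 11.32
tool_pos: [516.6, 205.3, 107.6]
tool_rot: [0.0, 0.249, 0.969, 0.0]
wrist_force: [-0.7, -0.3, -0.5]
width: 39.0
time: 11.7
tool_pos: [516.8, 205.3, 107.5]
tool_rot: [0.0, 0.249, 0.969, 0.0]
wrist_force: [-3.7, -2.2, 7.1]
width: 38.5
```

Floor contact came at TCP z 107.5, against 107.3 expected. Releasing in small steps, then looking.

```bash
python3 -m inch '0 0 0 0 0.5;0 0 0 0 0.45;0 0 0 0 0.4;0 0 0 0 0.3;0 0 0 0 0.2;0 0 0 0 0.1;0 0 0 0 0.1;0 0 0 0 0.1'
python3 -m inch '0 0 1 0 0.1;0 0 2 0 0.1;0 0 4 0 0.1;0 0 5 0 0.1;0 0 5 0 0.1;0 -4 3 0 0.1;0 -5 0 0 0.1;0 -5 0 0 0.1;0 -5 0 0 0.1;0 -5 0 0 0.1;0 0 0 0 0.1;0 0 0 0 0.1'
python3 - <<'E'
from h import *
S=[]
for c,(x,y,w,h) in(("scene",(165,80,100,120)),("top",(140,150,120,144))):
    im=env.grab_frame(c); S.append(cv2.resize(im[y:y+h,x:x+w],(400,480),interpolation=cv2.INTER_CUBIC))
    for n in("orange_float_mid","blue_float_mid"):
        for r in env.silhouettes(c,n): print(c,n,round(r["score"],2),np.round(r["location"],1),at(c,r["location"],48 if n[0]=="o" else 13).round())
cv2.imwrite("pics/e.png",np.hstack(S)); s=env.read_state(); print(s["time"],s["tool_pos"],s["wrist_force"],s["width"])
E
```

```text
time: 12.7
tool_pos: [516.5, 205.2, 106.4]
tool_rot: [0.0, 0.249, 0.969, 0.0]
wrist_force: [0.3, 0.2, 0.0]
width: 76.8
time: 14.2
tool_pos: [516.5, -34.5, 307.0]
tool_rot: [0.0, 0.249, 0.969, 0.0]
wrist_force: [0.2, 0.3, -0.2]
width: 76.9
scene orange_float_mid 0.91 [220.2 262.1] [ 334. -170.   48.]
scene orange_float_mid 0.8 [202.8 125.5] [528. 216.  48.]
scene orange_float_mid 0.58 [339.6 270.1] [ 507. -314.   48.]
scene blue_float_mid 0.82 [243.1 191.1] [498.  -9.  13.]
top orange_float_mid 0.51 [343.5 182.8] [ 529. -289.   48.]
top orange_float_mid 0.49 [293.6 245.1] [ 350. -130.   48.]
top orange_float_mid 0.48 [175.6 192. ] [521. 209.  48.]
14.5 [516.53085518 -33.95823347 306.46361713] [-0.59009245  0.15968903 -0.66904656] 77.0694847867404
```

View pics/e.png

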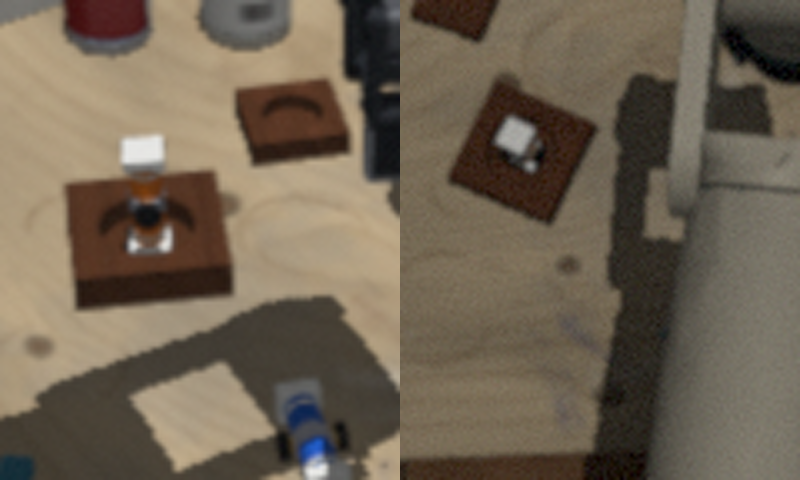

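```bash
python3 - <<'E'
from h import *
print(at("scene",(165+142/4,80+144/4),88),at("top",(140+114*.3,150+136*.3),88),at("scene",(165+150/4,80+241/4),13),at("scene",(165+147/4,80+214/4),48))
E
```

```text
[518.42125161 205.33981748  88.        ] [515.21697895 206.48471818  88.        ] [517.49455645 203.40823682  13.        ] [509.15220188 188.95426233  48.        ]
```

Top foot is at about (517,206) and bottom foot at about (517.5,203): upright within about 2°, centred on (516.5,205). The blue float is unmoved and the robot is clear.

```bash
python3 -c "from plant import env; print(env.hand_in())"
```

```text
the job is handed in; nothing more can be done
None
```

I put the orange float away in the larger stand and handed the job in at about 14.5 s of the 38 s; no verdict is reported. I gripped it by the two buttons and lifted it about 150 mm. It swung upright, and I lowered it until the foot touched the well floor (about 7 N), then let go.

**Orange float:** after release both cameras put its top at about (517, 206) and the scene camera put its lower foot at about (517.5, 203). The well axis is at (516.5, 205), so it stands upright within about 2° and is centred to about 2 mm.

**Blue float:** the scene camera reads (498, −9), against (501, −11) at the start, so it did not move beyond the measuring error. The top-camera network did not report it at the end, because the arm hid it.

**Disagreement:** the networks' own centres for the orange float were up to 16 mm off the well axis: (528, 216) in the scene camera and (521, 209) in the top camera. I put this down to parts of it being hidden and the height I assumed, and trusted the foot measurements instead.

**Robot:** it ended well clear, touching nothing.

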